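Find the loaded tin, pack it in the tray and cover it

ROBOT

A 6-joint arm with a two-finger parallel gripper is mounted at the origin on the work surface. World frame = base frame: x ahead of the robot, y to its left, z up, the work surface at z = 0. Lengths are in m, angles in rad, forces in N, time in s.
With the tool pointing down it reaches from about 0.325 to 0.9 m from the base axis. Payload 3.5 kg.
Tool frame: the origin (TCP) lies on the centre line of the jaws, within the pads' length; the fingertips stand 8 mm ahead of it and the grasp point (between the pads) lies 11 mm behind it; z points along the fingers, y is the direction in which the jaws open and shut (so a half turn about z gives the same grasp; the last joint's range is limited). The gripper opens to 85 mm and grips with 20 to 120 N. Pads are 22 mm wide; open, the fingers measure 114 mm over their backs; the gripper's body (76 mm by 85 mm) begins 54 mm behind the grasp point. The pads swing forward as they close: fully open they stand 13 mm farther back than shut.
Start: joints at [1.102, 0.276, -0.026, 1.268, 0, 1.467], TCP at [0.224, 0.584, 0.239] pointing down, gripper open.
Joint ranges: [-3.12, 3.12], [-0.85, 1.88], [-1.08, 1.24], [-1.95, 2.15], [-1.57, 1.53], [-3.14, 3.14]. Speed limits (rad/s): [2.57, 2.57, 3.14, 3.14, 3.14, 3.14].

INTERFACE

Orientations are given as a unit quaternion [x, y, z, w].
In Python, from station import * gives the robot as it stands.
- The arm moves only by the shell command python3 -m creep 'ROWS' [OPENING] [FORCE]. ROWS is JSON, a list of rows, each an object of numbers: "x", "y", "z": the shift along the tool's x, y, z in units of 0.05 m (1.0 is 0.05 m); "yaw": the turn about the tool's z in units of 360 degrees (1.0 is 360 degrees). A call has 1 to 12 rows; each row shifts and turns the commanded pose from where the row before left it, along the tool's axes as they then stand; what a row does not reach is not made up. A row lasts 1/12 s, in which the tool goes at most 41.7 mm and 7.16 degrees, less where a joint would pass 70% of its speed; a pose out of reach is approached as far as the arm can. A call with a number of a shift or a turn outside -1 to 1 is refused whole. A call with a gripper value outside its range is refused whole. OPENING is the closure in counts, from 0 (fully open) to 255 (shut), set as the call begins (- or left out, the last holds). The fingers move at their own pace and stop on an object; FORCE is the grip in N (left out, the last holds). Time passes only in rows, so rows that do not move let the fingers close. It gives the time, the measured TCP pose, the force and the opening at its end, in the units of the state.
- observe(): the state, without advancing time (a new reading comes with each control period).
- get_image(name): name is "scene" or "top" or "wrist"; returns (picture, depth): 480x640x3 uint8, blue, green, red; 480x640 float32, m along the optical axis (not along the pixel's ray), 0 where there is no reading.
- camera_params(name): a dict with "mtx" (3x3 intrinsics, pixels), "rvec" (rotation vector, rad) and "tvec" (3), from world to camera coordinates, as OpenCV has them. Camera axes: x right, y down, z forward; pixel columns grow to the right and rows downward; lengths in m; the calibration is good to about 2 mm. A picture is of the moment at which its call begins: read the wrist's pose just before it. camera_params takes no time and is no camera call; for the wrist camera it gives the pose at the moment of the call.
- hand_in(): hands the job in, once; it reports no verdict.
The state is a dict: "clock": time; "q": joint angles; "qvel": joint speeds; "joint_torque": joint torques, N m; "tcp_pos": TCP position; "eef_rot": TCP orientation; "wrist_force": force on the tool from outside, world axes, zero at the start; "ft_torque": the same for the moment, N m; "gripper_width": finger opening in m.
Only numpy, scipy, OpenCV 4.12 (cv2) and the standard library are available. Lean on these libraries where they do the work, as an engineer would, in place of code of your own. Each camera call takes 0.05 s, during which the arm holds its last target. There are 200 camera calls.

TASK

One of the three closed look-alike tins is packed with brass cutting templates and is clearly heavier; the other two are empty. Find the heavy one by lifting, set it down gently, upright and flat, in the metal packing tray, then lay the wooden cover board squarely home on the tray over it. Put the empty tins back where they stood and leave everything else on the bench undisturbed.

Things in the scene. Friction and masses are not known exactly. Their poses are not given: they have to be found in the camera images.
- tin_a_mid (a point): One of three identical closed steel tins, 110 (its x) x 58 (its y) x 56 mm tall (z up), flat on the bench; the lid stays shut. Point: the tin's centre, 28 mm above its underside. Any of the three may be the loaded one, which weighs 0.5 to 0.66 kg in all, an empty one 0.15 to 0.20 kg. The contents sit in the middle with 3 mm of play.
- tin_b_mid (a point): One of three identical closed steel tins, 110 (its x) x 58 (its y) x 56 mm tall (z up), flat on the bench; the lid stays shut. Point: the tin's centre, 28 mm above its underside. Any of the three may be the loaded one, which weighs 0.5 to 0.66 kg in all, an empty one 0.15 to 0.20 kg. The contents sit in the middle with 3 mm of play.
- tin_c_mid (a point): One of three identical closed steel tins, 110 (its x) x 58 (its y) x 56 mm tall (z up), flat on the bench; the lid stays shut. Point: the tin's centre, 28 mm above its underside. Any of the three may be the loaded one, which weighs 0.5 to 0.66 kg in all, an empty one 0.15 to 0.20 kg. The contents sit in the middle with 3 mm of play.
- tray: Open sheet-metal packing tray, fixed to the bench. Outside 160 (its x) x 200 (its y) x 70 mm tall, walls and floor 4 mm thick, so inside 152 x 192 mm and 66 mm deep. Origin: centre of its underside, on the bench top; z up. It may stand on the left or the right of the bench, the cover board being on the other side.
- board_grip (a point): Wooden grip bar in the middle of the loose cover board's top, 24 mm wide (its x), 110 mm long (its y), 42 mm tall, to be pinched across its 24 mm. Point: on the bar's centre line, 26 mm above the board's top face, 16 mm below the bar's top; z up. With the board home on the tray it is 104 mm above the bench. The board weighs 0.26 kg.
- board_under (a point): Centre of the underside of the same cover board (168 along x, 208 along y, 8 mm thick), 34 mm below board_grip; it lies right way up on the bench. Two cleats stand 6 mm down from this face; their outline, 140 (x) x 180 mm (y), drops inside the tray with 6 mm play all round, either way round, and the board then rests on the tray's rim.
- spool: Bystander: empty wooden thread spool standing upright, 38 mm across, 46 mm tall. Origin at the centre of its underside. Leave it alone.
- weight: Bystander: brass knob-topped scale weight, 40 mm across, 46 mm tall. Origin at the centre of its underside. Leave it alone.
- scissors: Bystander: steel scissors lying flat, about 155 mm long, 8 mm thick. Origin on the bench under the blades' root, near the pivot. Leave it alone.
- template: Bystander: loose brass cutting template lying flat, 75 x 42 mm, 18 mm tall over its rib. Origin at the centre of its underside. Leave it alone.
- tumbler: Bystander: open steel tumbler, 68 mm across, 75 mm tall. Origin at the centre of its underside. Leave it alone.
- pot: Bystander: closed amber glass pot, 64 mm across, 70 mm tall. Origin at the centre of its underside. Leave it alone.

How it is judged:
On the way, in this order (a step that is already met when the one before it is completed fails the run):
1. the loaded tin stands released in the tray, the empty ones where they were (((x of tin_a_mid in the frame of tray between -0.076 and 0.076 m and y of tin_a_mid in the frame of tray between -0.096 and 0.096 m and z of tin_a_mid in the frame of tray below 0.038 m and angle between each of tin_a_mid, tin_b_mid, tin_c_mid's own z axis and vertical below 0.08 rad and contact force between tin_a and tray above 3.3 N and contact force between the fingers and tin_a below 0.1 N and linear speed of tin_a below 0.02 m/s and distance of each of tin_b_mid, tin_c_mid from where it was at the start of the episode below 0.04 m and contact force between the fingers and tin_b below 0.1 N and contact force between the fingers and tin_c below 0.1 N) or (x of tin_b_mid in the frame of tray between -0.076 and 0.076 m and y of tin_b_mid in the frame of tray between -0.096 and 0.096 m and z of tin_b_mid in the frame of tray below 0.038 m and angle between each of tin_b_mid, tin_a_mid, tin_c_mid's own z axis and vertical below 0.08 rad and contact force between tin_b and tray above 3.3 N and contact force between the fingers and tin_b below 0.1 N and linear speed of tin_b below 0.02 m/s and distance of each of tin_a_mid, tin_c_mid from where it was at the start of the episode below 0.04 m and contact force between the fingers and tin_a below 0.1 N and contact force between the fingers and tin_c below 0.1 N) or (x of tin_c_mid in the frame of tray between -0.076 and 0.076 m and y of tin_c_mid in the frame of tray between -0.096 and 0.096 m and z of tin_c_mid in the frame of tray below 0.038 m and angle between each of tin_c_mid, tin_a_mid, tin_b_mid's own z axis and vertical below 0.08 rad and contact force between tin_c and tray above 3.3 N and contact force between the fingers and tin_c below 0.1 N and linear speed of tin_c below 0.02 m/s and distance of each of tin_a_mid, tin_b_mid from where it was at the start of the episode below 0.04 m and contact force between the fingers and tin_a below 0.1 N and contact force between the fingers and tin_b below 0.1 N))), for 0.2 s.
2. the cover board is home on the tray (x of board_grip in the frame of tray between -0.012 and 0.012 m and y of board_grip in the frame of tray between -0.012 and 0.012 m and z of board_grip in the frame of tray between 0.1 and 0.1065 m and angle between the x axis of board_grip and the x axis of tray, either way round below 0.1 rad and angle between board_grip's own z axis and vertical below 0.05 rad and linear speed of board below 0.02 m/s), for 0.2 s.
At the end, for the whole second after the job is handed in: Loaded tin flat on the tray floor, released, at rest; cover board home on the rim, cleats inside (within 12 mm of centre, 0.1 rad of square, 2.5 mm of full depth); both empty tins upright within 40 mm of their start; bystanders within 30 mm of theirs (((x of tin_a_mid in the frame of tray between -0.076 and 0.076 m and y of tin_a_mid in the frame of tray between -0.096 and 0.096 m and z of tin_a_mid in the frame of tray below 0.038 m and angle between each of tin_a_mid, tin_b_mid, tin_c_mid's own z axis and vertical below 0.08 rad and contact force between tin_a and tray above 3.3 N and contact force between the fingers and tin_a below 0.1 N and linear speed of each of tin_a, board below 0.02 m/s and distance of each of tin_b_mid, tin_c_mid from where it was at the start of the episode below 0.04 m and contact force between the fingers and tin_b below 0.1 N and contact force between the fingers and tin_c below 0.1 N and x of board_grip in the frame of tray between -0.012 and 0.012 m and y of board_grip in the frame of tray between -0.012 and 0.012 m and z of board_grip in the frame of tray between 0.1 and 0.1065 m and angle between the x axis of board_grip and the x axis of tray, either way round below 0.1 rad and angle between board_grip's own z axis and vertical below 0.05 rad) or (x of tin_b_mid in the frame of tray between -0.076 and 0.076 m and y of tin_b_mid in the frame of tray between -0.096 and 0.096 m and z of tin_b_mid in the frame of tray below 0.038 m and angle between each of tin_b_mid, tin_a_mid, tin_c_mid's own z axis and vertical below 0.08 rad and contact force between tin_b and tray above 3.3 N and contact force between the fingers and tin_b below 0.1 N and linear speed of each of tin_b, board below 0.02 m/s and distance of each of tin_a_mid, tin_c_mid from where it was at the start of the episode below 0.04 m and contact force between the fingers and tin_a below 0.1 N and contact force between the fingers and tin_c below 0.1 N and x of board_grip in the frame of tray between -0.012 and 0.012 m and y of board_grip in the frame of tray between -0.012 and 0.012 m and z of board_grip in the frame of tray between 0.1 and 0.1065 m and angle between the x axis of board_grip and the x axis of tray, either way round below 0.1 rad and angle between board_grip's own z axis and vertical below 0.05 rad) or (x of tin_c_mid in the frame of tray between -0.076 and 0.076 m and y of tin_c_mid in the frame of tray between -0.096 and 0.096 m and z of tin_c_mid in the frame of tray below 0.038 m and angle between each of tin_c_mid, tin_a_mid, tin_b_mid's own z axis and vertical below 0.08 rad and contact force between tin_c and tray above 3.3 N and contact force between the fingers and tin_c below 0.1 N and linear speed of each of tin_c, board below 0.02 m/s and distance of each of tin_a_mid, tin_b_mid from where it was at the start of the episode below 0.04 m and contact force between the fingers and tin_a below 0.1 N and contact force between the fingers and tin_b below 0.1 N and x of board_grip in the frame of tray between -0.012 and 0.012 m and y of board_grip in the frame of tray between -0.012 and 0.012 m and z of board_grip in the frame of tray between 0.1 and 0.1065 m and angle between the x axis of board_grip and the x axis of tray, either way round below 0.1 rad and angle between board_grip's own z axis and vertical below 0.05 rad))); the robot touches nothing.
It fails at once if a tin is tipped over (more than 0.6 rad) (angle between any of tin_a_mid, tin_b_mid, tin_c_mid's own z axis and vertical above 0.6 rad).
It fails at once if a tin is dropped into the tray instead of set down (falls in faster than 0.5 m/s, a drop of over about 13 mm) ((horizontal distance between tin_a_mid and tray below 0.09 m and height (world z) of tin_a_mid below 0.2 m and contact force between the fingers and tin_a below 0.1 N and linear speed of tin_a above 0.5 m/s) or (horizontal distance between tin_b_mid and tray below 0.09 m and height (world z) of tin_b_mid below 0.2 m and contact force between the fingers and tin_b below 0.1 N and linear speed of tin_b above 0.5 m/s) or (horizontal distance between tin_c_mid and tray below 0.09 m and height (world z) of tin_c_mid below 0.2 m and contact force between the fingers and tin_c below 0.1 N and linear speed of tin_c above 0.5 m/s)).
It fails at once if a bystander is moved more than 30 mm (distance of any of spool, weight, scissors, template, tumbler, pot from where it was at the start of the episode above 0.03 m).
It also fails if it takes over 72 s, if anything falls off the work surface, if the arm or the gripper's body presses on something with over 40 N, if the wrist force passes 120 N, or if a joint passes its speed limit or range.

## Working session

There is one attempt and no reset: what is moved stays moved. The work goes in short steps, Python scripts to look and compute and a shell command to move; the robot and the scene stay as the last step left them, time stands still between calls to the robot, and variables do not carry over. Pictures are saved under pics/ and viewed, about 8 in all and at most 12, crops included, and the job is handed in when it is done.

```bash
ls; mkdir -p pics
python3 - <<'E'
from station import *
import cv2,numpy as np
print(observe())
for n in ("top","scene"):
    p,d=get_image(n); cv2.imwrite(f"pics/{n}0.png",p); np.save(f"pics/{n}0.npy",d); c=camera_params(n); print(n,c)
E
```

```text
pics
{'clock': 0.0, 'q': array([ 1.10159671e+00,  2.77182649e-01, -2.79191856e-02,  1.26799422e+00,
        7.32331123e-06,  1.46745052e+00]), 'qvel': array([-1.39225638e-03,  1.97297813e-04,  5.07420322e-04, -1.20793888e-03,
       -1.66757481e-03, -1.97776052e-05]), 'joint_torque': array([-1.98924608e-03, -4.45511627e+01,  2.95200992e+01,  1.62830431e-02,
       -3.23247414e-04, -6.16825886e-06]), 'tcp_pos': array([0.22321472, 0.58295023, 0.23811081]), 'eef_rot': array([ 1.81908305e-01,  9.83314826e-01, -1.10203432e-03, -3.28209697e-04]), 'wrist_force': array([-0.06878169,  0.86624872, -0.46546844]), 'ft_torque': array([ 0.02891471, -0.03618135, -0.01507182]), 'gripper_width': 0.08565416035224306}
top {'mtx': array([[447.67780601,   0.        , 320.73847449],
       [  0.        , 447.67780601, 241.00287223],
       [  0.        ,   0.        ,   1.        ]]), 'rvec': array([ 2.12697312, -2.09943209,  0.13956457]), 'tvec': array([0.00797104, 0.56961161, 0.76739354])}
scene {'mtx': array([[567.07016182,   0.        , 320.31961524],
       [  0.        , 567.07016182, 235.165734  ],
       [  0.        ,   0.        ,   1.        ]]), 'rvec': array([ 0.77860777,  2.61961473, -1.03720685]), 'tvec': array([ 0.49515412, -0.18304247,  1.3720972 ])}
```

View pics/top0.png

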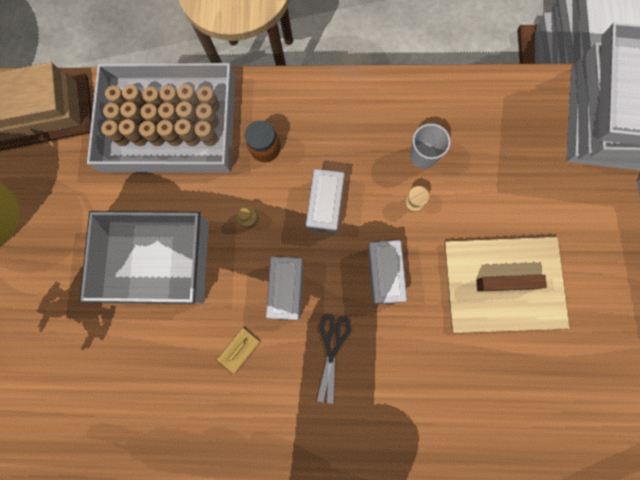

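The picture shows the empty target tray at about (140,257) and the board with its bar at (510,283). The tins are at (325,200), (285,288) and (388,271). The spool tray at (162,118) is only scenery.

```bash
cat > h.py <<'E'
from station import *
import cv2,numpy as np
def cloud(d,c):
    R=cv2.Rodrigues(c["rvec"])[0];K=c["mtx"]
    v,u=np.mgrid[:d.shape[0],:d.shape[1]]
    P=np.stack([(u-K[0,2])/K[0,0]*d,(v-K[1,2])/K[1,1]*d,d],-1)
    W=(P-c["tvec"])@R   # R^T (P-t)
    W[d<=0]=np.nan
    return W
def rect(W,box,z0,z1):
    u0,v0,u1,v1=box;p=W[v0:v1,u0:u1].reshape(-1,3)
    p=p[(p[:,2]>z0)&(p[:,2]<z1)]
    (cx,cy),(w,h),a=cv2.minAreaRect((p[:,:2]*1000).astype(np.float32))
    if w<h: w,h,a=h,w,a+90
    return "n%d c=(%.1f,%.1f) %.1fx%.1f long axis %.1f deg zmed %.1f mean(%.1f,%.1f)"%(len(p),cx,cy,w,h,(a+90)%180-90,np.median(p[:,2])*1000,*(p[:,:2].mean(0)*1000))
E
python3 - <<'E'
from h import *
W=cloud(np.load("pics/top0.npy"),camera_params("top"))
for n,b,z in (("tinN",(300,160,352,240),(.045,.065)),("tinL",(260,250,308,325),(.045,.065)),("tinR",(362,232,412,308),(.045,.065)),
 ("tray",(75,205,215,310),(.06,.08)),("bar",(465,265,560,300),(.045,.065)),("board",(435,230,580,340),(.008,.02)),("table",(200,380,300,450),(-.02,.02)),
 ("spool",(400,180,435,215),(.035,.055)),("weight",(232,203,262,230),(.03,.055)),("tumbler",(405,120,455,170),(.06,.085)),("pot",(240,118,285,165),(.055,.08)),("tmpl",(215,325,265,375),(.002,.03)),("sciss",(310,310,360,405),(.003,.02)),("spooltray",(85,60,240,175),(.04,.2))):
    print(n,rect(W,b,*z))
E
```

```text
tinN n1842 c=(646.3,9.5) 112.2x58.0 long axis -6.7 deg zmed 56.5 mean(645.0,9.3)
tinL n2016 c=(483.5,80.3) 114.7x58.3 long axis -2.1 deg zmed 56.4 mean(482.2,79.7)
tinR n2034 c=(514.8,-103.8) 114.3x58.3 long axis 5.2 deg zmed 56.6 mean(513.2,-103.4)
tray n2032 c=(534.6,340.0) 209.3x168.1 long axis 89.6 deg zmed 68.8 mean(534.6,342.8)
bar n913 c=(497.9,-324.8) 110.5x24.1 long axis -86.9 deg zmed 56.3 mean(497.5,-323.2)
board n9465 c=(498.1,-325.2) 209.6x168.3 long axis -87.0 deg zmed 14.4 mean(496.0,-323.6)
table n6967 c=(256.1,143.8) 184.6x121.3 long axis -88.5 deg zmed -0.0 mean(255.8,142.5)
spool n321 c=(655.6,-163.2) 35.8x35.4 long axis -44.1 deg zmed 46.2 mean(655.4,-163.0)
weight n156 c=(619.4,158.3) 28.9x24.3 long axis 79.2 deg zmed 45.2 mean(618.7,158.8)
tumbler n416 c=(750.6,-182.5) 66.4x65.8 long axis 35.0 deg zmed 72.4 mean(754.3,-184.5)
pot n737 c=(765.8,132.7) 55.3x55.0 long axis 82.3 deg zmed 69.9 mean(763.9,132.1)
tmpl n1071 c=(371.2,165.5) 93.0x89.1 long axis -88.8 deg zmed 5.9 mean(368.7,167.7)
sciss n1086 c=(362.3,-10.5) 168.0x88.4 long axis 0.9 deg zmed 5.9 mean(370.4,-6.4)
spooltray n7010 c=(819.5,335.8) 269.0x210.8 long axis 90.0 deg zmed 57.7 mean(817.0,335.7)
```

```bash
cat >> h.py <<'E'
def go(x,y,z,a=None):
    """print remaining tool-axis shifts (units) to world target mm, tool-x heading a deg"""
    s=observe();qx,qy,qz,qw=s["eef_rot"]
    from scipy.spatial.transform import Rotation as Ro
    R=Ro.from_quat(s["eef_rot"]).as_matrix()
    al=np.degrees(np.arctan2(R[1,0],R[0,0]))%360
    yaw=0 if a is None else (al-a+180)%360-180
    t=np.radians(al-yaw)
    F=np.array([[np.cos(t),np.sin(t),0],[np.sin(t),-np.cos(t),0],[0,0,-1]])
    D=np.array([x,y,z])/1000-s["tcp_pos"]
    print("t%.2f tcp"%s["clock"],(s["tcp_pos"]*1000).round(1),"al %.2f"%al,"F",s["wrist_force"].round(2),"w %.4f"%s["gripper_width"],
     "\n yaw first %.4f then xyz"%(yaw/360),(F.T@D/.05).round(3))
E
python3 -m creep '[{"yaw":-0.0175},{"yaw":-0.0175},{"yaw":-0.0175},{"x":-0.371,"y":-0.657},{"x":-0.371,"y":-0.657},{"x":-0.371,"y":-0.657},{"x":-0.371,"y":-0.657},{"x":-0.371,"y":-0.657},{"x":-0.371,"y":-0.657},{"x":-0.371,"y":-0.657},{"x":-0.371,"y":-0.657},{"x":-0.371,"y":-0.657}]' 0 80
python3 -m creep '[{"x":-0.371,"y":-0.657},{"x":-0.371,"y":-0.657},{"x":-0.371,"y":-0.657},{"x":-0.371,"y":-0.657},{"x":-0.371,"y":-0.657},{"x":-0.371,"y":-0.657},{"z":0.6},{"z":0.6},{"z":0.6},{"z":0.2},{},{}]'
python3 -c "from h import *;go(483.5,80.3,20,177.9)"
```

```text
t0.10 tcp [223.2 583.  238.2] al 159.04 F [ 0.28 -0.5  -0.03] w 0.0853 
 yaw first -0.0524 then xyz [-5.57  -9.857  4.365]invalid input
invalid input
```

```bash
python3 -m creep '[{"x":0,"y":0,"z":0,"yaw":-0.0175},{"x":0,"y":0,"z":0,"yaw":-0.0175},{"x":0,"y":0,"z":0,"yaw":-0.0175}]' 0 80; python3 -m creep --help | head -30
```

```text
clock: 0.35
tcp_pos: [0.2233, 0.5832, 0.2386]
eef_rot: [0.015, 1.0, -0.001, -0.0]
wrist_force: [0.6, 0.4, 0.1]
gripper_width: 0.0851invalid input: not JSON, or not a number
```

```bash
python3 -m creep '[{"x":-0.371,"y":-0.657,"z":0,"yaw":0},{"x":-0.371,"y":-0.657,"z":0,"yaw":0},{"x":-0.371,"y":-0.657,"z":0,"yaw":0},{"x":-0.371,"y":-0.657,"z":0,"yaw":0},{"x":-0.371,"y":-0.657,"z":0,"yaw":0},{"x":-0.371,"y":-0.657,"z":0,"yaw":0},{"x":-0.371,"y":-0.657,"z":0,"yaw":0},{"x":-0.371,"y":-0.657,"z":0,"yaw":0},{"x":-0.371,"y":-0.657,"z":0,"yaw":0},{"x":-0.371,"y":-0.657,"z":0,"yaw":0},{"x":-0.371,"y":-0.657,"z":0,"yaw":0},{"x":-0.371,"y":-0.657,"z":0,"yaw":0}]'
python3 -m creep '[{"x":-0.371,"y":-0.657,"z":0,"yaw":0},{"x":-0.371,"y":-0.657,"z":0,"yaw":0},{"x":-0.371,"y":-0.657,"z":0,"yaw":0},{"x":0,"y":0,"z":0.6,"yaw":0},{"x":0,"y":0,"z":0.6,"yaw":0},{"x":0,"y":0,"z":0.6,"yaw":0},{"x":0,"y":0,"z":0.2,"yaw":0},{"x":0,"y":0,"z":0,"yaw":0},{"x":0,"y":0,"z":0,"yaw":0}]'
python3 -c "from h import *;go(483.5,80.3,20,177.9)"
```

```text
clock: 1.35
tcp_pos: [0.432, 0.1799, 0.2391]
eef_rot: [0.018, 1.0, 0.0, -0.0]
wrist_force: [0.2, 0.6, 0.2]
gripper_width: 0.0851
clock: 2.1
tcp_pos: [0.4836, 0.0814, 0.1393]
eef_rot: [0.018, 1.0, -0.0, -0.001]
wrist_force: [-0.0, 0.8, 0.4]
gripper_width: 0.0849
t2.10 tcp [483.6  81.4 139.3] al 177.96 F [-0.01  0.77  0.37] w 0.0849 
 yaw first 0.0002 then xyz [ 2.000e-03 -2.100e-02  2.387e+00]
```

```bash
python3 -m creep '[{"x":0,"y":-0.02,"z":0.6,"yaw":0},{"x":0,"y":0,"z":0.6,"yaw":0},{"x":0,"y":0,"z":0.6,"yaw":0},{"x":0,"y":0,"z":0.4,"yaw":0},{"x":0,"y":0,"z":0.18,"yaw":0},{"x":0,"y":0,"z":0,"yaw":0},{"x":0,"y":0,"z":0,"yaw":0}]'
python3 -m creep '[{"x":0,"y":0,"z":0,"yaw":0},{"x":0,"y":0,"z":0,"yaw":0},{"x":0,"y":0,"z":0,"yaw":0},{"x":0,"y":0,"z":0,"yaw":0},{"x":0,"y":0,"z":0,"yaw":0},{"x":0,"y":0,"z":0,"yaw":0},{"x":0,"y":0,"z":0,"yaw":0},{"x":0,"y":0,"z":0,"yaw":0}]' 255 80
```

```text
clock: 2.68
tcp_pos: [0.4855, 0.0805, 0.0218]
eef_rot: [0.018, 1.0, 0.0, 0.001]
wrist_force: [0.3, -0.3, 0.4]
gripper_width: 0.0856
clock: 3.35
tcp_pos: [0.4861, 0.0801, 0.0224]
eef_rot: [0.018, 1.0, -0.0, 0.002]
wrist_force: [-0.8, -0.9, 6.6]
gripper_width: 0.0572
```

```bash
python3 -m creep '[{"x":0,"y":0,"z":-0.2,"yaw":0},{"x":0,"y":0,"z":-0.3,"yaw":0},{"x":0,"y":0,"z":-0.1,"yaw":0},{"x":0,"y":0,"z":0,"yaw":0},{"x":0,"y":0,"z":0,"yaw":0},{"x":0,"y":0,"z":0,"yaw":0},{"x":0,"y":0,"z":0,"yaw":0}]'; python3 -c "from h import *;go(483.5,80.3,20,177.9)"
```

```text
clock: 3.93
tcp_pos: [0.4828, 0.0802, 0.0495]
eef_rot: [0.018, 1.0, -0.0, -0.001]
wrist_force: [0.9, -0.2, -4.8]
gripper_width: 0.0573
t3.93 tcp [482.8  80.2  49.5] al 177.94 F [ 0.91 -0.16 -4.83] w 0.0573 
 yaw first 0.0001 then xyz [-0.013  0.003  0.589]
```

5.2 N with the lift clear of the bench, so this tin is the loaded one. I'm lifting higher to confirm, then carrying it to the tray.

```bash
python3 -m creep '[{"x":0,"y":0,"z":-0.4,"yaw":-0.005},{"x":0,"y":0,"z":-0.6,"yaw":0},{"x":0,"y":0,"z":-0.6,"yaw":0},{"x":0,"y":0,"z":-0.4,"yaw":0},{"x":0,"y":0,"z":0,"yaw":0},{"x":0,"y":0,"z":0,"yaw":0},{"x":0,"y":0,"z":0,"yaw":0},{"x":0,"y":0,"z":0,"yaw":0}]'; python3 -c "from h import *;go(534.6,340,100,179.6)"
python3 -m creep '[{"x":-0.05,"y":0.25,"z":0,"yaw":0},{"x":-0.1,"y":0.5,"z":0,"yaw":0},{"x":-0.1,"y":0.5,"z":0,"yaw":0},{"x":-0.1,"y":0.5,"z":0,"yaw":0},{"x":-0.1,"y":0.5,"z":0,"yaw":0},{"x":-0.1,"y":0.5,"z":0,"yaw":0},{"x":-0.1,"y":0.5,"z":0,"yaw":0},{"x":-0.1,"y":0.5,"z":0,"yaw":0},{"x":-0.1,"y":0.5,"z":0,"yaw":0},{"x":-0.1,"y":0.5,"z":0,"yaw":0},{"x":-0.1,"y":0.4,"z":0,"yaw":0},{"x":0,"y":0,"z":0,"yaw":0}]'
python3 - <<'E'
from h import *
p,d=get_image("wrist"); cv2.imwrite("pics/w1.png",p)
p,d=get_image("top"); cv2.imwrite("pics/t1.png",p)
go(534.6,340,26,179.6)
E
```

```text
clock: 4.6
tcp_pos: [0.4817, 0.0801, 0.1478]
eef_rot: [0.002, 1.0, -0.0, -0.003]
wrist_force: [-0.5, -0.2, -6.2]
gripper_width: 0.0576
t4.60 tcp [481.7  80.1 147.8] al 179.74 F [-0.48 -0.24 -6.2 ] w 0.0576 
 yaw first 0.0004 then xyz [-1.021  5.205  0.955]
clock: 5.6
tcp_pos: [0.5376, 0.341, 0.1478]
eef_rot: [0.001, 1.0, 0.001, -0.001]
wrist_force: [0.7, 0.4, -5.0]
gripper_width: 0.0572
t5.70 tcp [536.2 337.4 147.7] al 179.82 F [-0.04  0.2  -4.23] w 0.0572 
 yaw first 0.0006 then xyz [0.033 0.051 2.434]
```

View pics/w1.png

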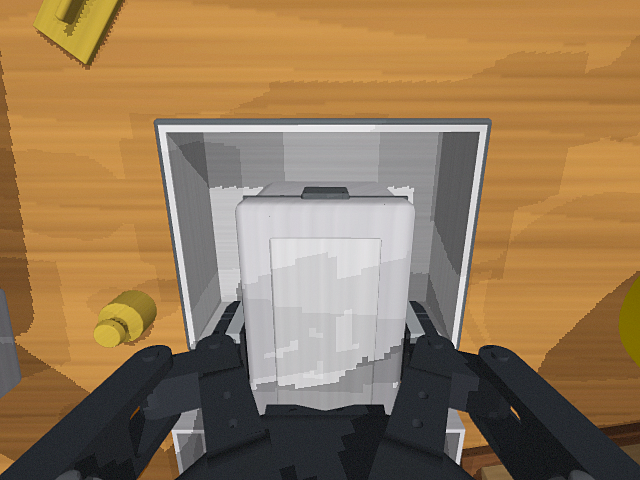

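```bash
python3 -m creep '[{"x":0.03,"y":0.05,"z":0.3,"yaw":0},{"x":0,"y":0,"z":0.5,"yaw":0},{"x":0,"y":0,"z":0.5,"yaw":0},{"x":0,"y":0,"z":0.5,"yaw":0},{"x":0,"y":0,"z":0.3,"yaw":0},{"x":0,"y":0,"z":0.1,"yaw":0},{"x":0,"y":0,"z":0.05,"yaw":0},{"x":0,"y":0,"z":0.05,"yaw":0},{"x":0,"y":0,"z":0,"yaw":0},{"x":0,"y":0,"z":0,"yaw":0},{"x":0,"y":0,"z":0,"yaw":0}]'
python3 -m creep '[{"x":0,"y":0,"z":0.03,"yaw":0},{"x":0,"y":0,"z":0.03,"yaw":0},{"x":0,"y":0,"z":0,"yaw":0},{"x":0,"y":0,"z":0,"yaw":0}]'
```

```text
clock: 6.62
tcp_pos: [0.5371, 0.3404, 0.0367]
eef_rot: [0.002, 1.0, 0.001, 0.001]
wrist_force: [0.1, -0.1, -5.7]
gripper_width: 0.0575
clock: 6.95
tcp_pos: [0.5359, 0.34, 0.0323]
eef_rot: [0.002, 1.0, -0.0, -0.0]
wrist_force: [0.2, 0.1, -5.3]
gripper_width: 0.0574
```

```bash
python3 -m creep '[{"x":0,"y":0,"z":0.04,"yaw":0},{"x":0,"y":0,"z":0.04,"yaw":0},{"x":0,"y":0,"z":0,"yaw":0},{"x":0,"y":0,"z":0,"yaw":0},{"x":0,"y":0,"z":0,"yaw":0}]'
python3 -m creep '[{"x":0,"y":0,"z":0.03,"yaw":0},{"x":0,"y":0,"z":0.02,"yaw":0},{"x":0,"y":0,"z":0,"yaw":0},{"x":0,"y":0,"z":0,"yaw":0},{"x":0,"y":0,"z":0,"yaw":0}]'
```

```text
clock: 7.37
tcp_pos: [0.536, 0.3399, 0.0282]
eef_rot: [0.002, 1.0, -0.0, -0.0]
wrist_force: [0.8, -0.4, -5.4]
gripper_width: 0.0571
clock: 7.78
tcp_pos: [0.5363, 0.3401, 0.0265]
eef_rot: [0.002, 1.0, 0.0, 0.0]
wrist_force: [-2.9, -0.0, 2.1]
gripper_width: 0.0572
```

The tin is resting on the tray floor (force reversed), so I'm releasing and backing up.

```bash
python3 -m creep '[{"x":0,"y":0,"z":0,"yaw":0},{"x":0,"y":0,"z":0,"yaw":0},{"x":0,"y":0,"z":0,"yaw":0},{"x":0,"y":0,"z":0,"yaw":0},{"x":0,"y":0,"z":0,"yaw":0},{"x":0,"y":0,"z":0,"yaw":0},{"x":0,"y":0,"z":0,"yaw":0}]' 0
python3 -m creep '[{"x":0,"y":0,"z":-0.2,"yaw":0},{"x":0,"y":0,"z":-0.5,"yaw":0},{"x":0,"y":0,"z":-0.6,"yaw":0},{"x":0,"y":0,"z":-0.7,"yaw":0},{"x":0,"y":0,"z":-0.7,"yaw":0},{"x":0,"y":0,"z":-0.7,"yaw":0},{"x":0,"y":0,"z":-0.6,"yaw":0},{"x":0,"y":0,"z":0,"yaw":0},{"x":0,"y":0,"z":0,"yaw":0}]'
python3 - <<'E'
from h import *
W=cloud(get_image("wrist")[1],camera_params("wrist"))
p=W.reshape(-1,3)
m=(p[:,2]>.064)&(p[:,2]<.076)&(abs(p[:,0]-.535)<.1)&(abs(p[:,1]-.34)<.12)
c,s,a=cv2.minAreaRect((p[m,:2]*1000).astype(np.float32));print("wrist rim",c,s,a,m.sum())
W=cloud(get_image("top")[1],camera_params("top"));p=W.reshape(-1,3)
m=(p[:,2]>.05)&(p[:,2]<.064)&(abs(p[:,0]-.535)<.07)&(abs(p[:,1]-.34)<.09)
print("tin top z",np.median(p[m,2]),m.sum())
p,d=get_image("top");cv2.imwrite("pics/t2.png",p)
go(497.9,-324.8,200,90)
E
```

```text
clock: 8.37
tcp_pos: [0.5362, 0.34, 0.0258]
eef_rot: [0.002, 1.0, 0.0, 0.0]
wrist_force: [-0.4, -0.2, 1.2]
gripper_width: 0.0855
clock: 9.12
tcp_pos: [0.5378, 0.3409, 0.2298]
eef_rot: [0.002, 1.0, 0.002, 0.003]
wrist_force: [0.1, -0.2, -1.4]
gripper_width: 0.0856
wrist rim (533.55810546875, 339.069580078125) (207.70684814453125, 167.68833923339844) 89.99803161621094 6619
tin top z 0.06021301352354453 1960
t9.27 tcp [535.1 339.5 224.6] al 179.74 F [-0.08 -1.37 -0.81] w 0.0852 
 yaw first 0.2493 then xyz [-13.287  -0.744   0.491]
```

View pics/t2.png

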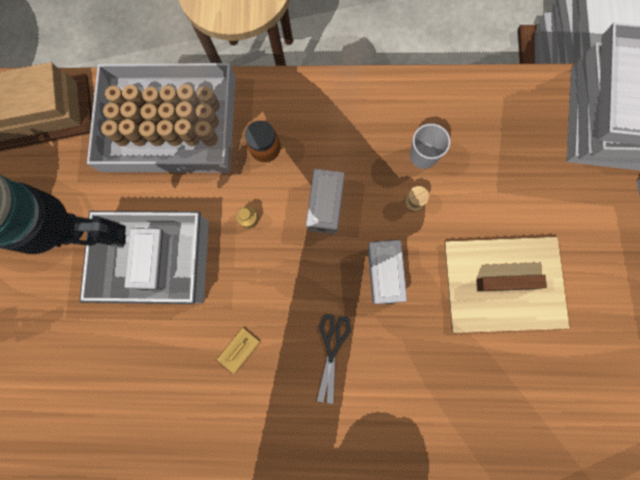

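The tin is flat in the tray: its top reads 60 mm and it sits near (143,258). Both empty tins are untouched. Next is the board.

```bash
python3 -m creep '[{"x":0,"y":0,"z":0,"yaw":0.0193},{"x":0,"y":0,"z":0,"yaw":0.0193},{"x":0,"y":0,"z":0,"yaw":0.0193},{"x":0,"y":0,"z":0,"yaw":0.0193},{"x":0,"y":0,"z":0,"yaw":0.0193},{"x":0,"y":0,"z":0,"yaw":0.0193},{"x":0,"y":0,"z":0,"yaw":0.0193},{"x":0,"y":0,"z":0,"yaw":0.0193},{"x":0,"y":0,"z":0,"yaw":0.0193},{"x":0,"y":0,"z":0,"yaw":0.0193},{"x":0,"y":0,"z":0,"yaw":0.0193},{"x":0,"y":0,"z":0,"yaw":0.0193}]'
python3 -m creep '[{"x":0,"y":0,"z":0,"yaw":0.0094},{"x":-0.66,"y":-0.072,"z":0,"yaw":0},{"x":-0.66,"y":-0.072,"z":0,"yaw":0},{"x":-0.66,"y":-0.072,"z":0,"yaw":0},{"x":-0.66,"y":-0.072,"z":0,"yaw":0},{"x":-0.66,"y":-0.072,"z":0,"yaw":0},{"x":-0.66,"y":-0.072,"z":0,"yaw":0},{"x":-0.66,"y":-0.072,"z":0,"yaw":0},{"x":-0.66,"y":-0.072,"z":0,"yaw":0},{"x":-0.66,"y":-0.072,"z":0,"yaw":0},{"x":-0.66,"y":-0.072,"z":0,"yaw":0}]'
python3 -m creep '[{"x":-0.66,"y":-0.072,"z":0,"yaw":0},{"x":-0.66,"y":-0.072,"z":0,"yaw":0},{"x":-0.66,"y":-0.072,"z":0,"yaw":0},{"x":-0.66,"y":-0.072,"z":0,"yaw":0},{"x":-0.66,"y":-0.072,"z":0,"yaw":0},{"x":-0.66,"y":-0.072,"z":0,"yaw":0},{"x":-0.66,"y":-0.072,"z":0,"yaw":0},{"x":-0.66,"y":-0.072,"z":0,"yaw":0},{"x":-0.66,"y":-0.072,"z":0,"yaw":0},{"x":-0.66,"y":-0.072,"z":0,"yaw":0},{"x":0,"y":0,"z":0,"yaw":0},{"x":0,"y":0,"z":0,"yaw":0}]'
python3 - <<'E'
from h import *
c=camera_params("wrist");W=cloud(get_image("wrist")[1],c)
print(rect(W[None].reshape(480,640,3),(0,0,640,340),.05,.064))
go(497.9,-324.8,34,93)
E
```

```text
clock: 10.27
tcp_pos: [0.5348, 0.3394, 0.2234]
eef_rot: [0.669, 0.743, -0.002, -0.001]
wrist_force: [1.0, 0.4, -0.5]
gripper_width: 0.0856
clock: 11.18
tcp_pos: [0.5155, 0.0072, 0.2239]
eef_rot: [0.688, 0.725, -0.001, -0.002]
wrist_force: [-0.1, 0.2, 0.2]
gripper_width: 0.0855
clock: 12.18
tcp_pos: [0.4972, -0.3238, 0.2236]
eef_rot: [0.69, 0.724, -0.0, -0.002]
wrist_force: [0.1, 0.1, 0.6]
gripper_width: 0.0852
n3727 c=(604.8,-252.7) 333.1x104.0 long axis 34.1 deg zmed 55.7 mean(551.5,-290.4)
t12.23 tcp [ 497.4 -322.5  223.9] al 92.90 F [ 0.68  0.26 -0.91] w 0.0856 
 yaw first -0.0003 then xyz [-0.046  0.008  3.797]
```

```bash
python3 -m creep '[{"x":-0.046,"y":0.01,"z":0.5,"yaw":0},{"x":0,"y":0,"z":0.7,"yaw":0},{"x":0,"y":0,"z":0.7,"yaw":0},{"x":0,"y":0,"z":0.7,"yaw":0},{"x":0,"y":0,"z":0.6,"yaw":0},{"x":0,"y":0,"z":0.4,"yaw":0},{"x":0,"y":0,"z":0.2,"yaw":0},{"x":0,"y":0,"z":0,"yaw":0},{"x":0,"y":0,"z":0,"yaw":0}]'
python3 -m creep '[{"x":0,"y":0,"z":0,"yaw":0},{"x":0,"y":0,"z":0,"yaw":0},{"x":0,"y":0,"z":0,"yaw":0},{"x":0,"y":0,"z":0,"yaw":0},{"x":0,"y":0,"z":0,"yaw":0},{"x":0,"y":0,"z":0,"yaw":0},{"x":0,"y":0,"z":0,"yaw":0},{"x":0,"y":0,"z":0,"yaw":0},{"x":0,"y":0,"z":0,"yaw":0},{"x":0,"y":0,"z":0,"yaw":0},{"x":0,"y":0,"z":0,"yaw":0},{"x":0,"y":0,"z":0,"yaw":0}]' 255 80
python3 -c "from h import *;go(497.9,-324.8,32,93)"
```

```text
clock: 12.98
tcp_pos: [0.4991, -0.3241, 0.0358]
eef_rot: [0.688, 0.726, 0.0, -0.0]
wrist_force: [1.4, -0.2, 0.9]
gripper_width: 0.0853
clock: 13.98
tcp_pos: [0.4996, -0.3258, 0.0369]
eef_rot: [0.689, 0.725, -0.0, 0.001]
wrist_force: [-0.5, 0.2, 5.7]
gripper_width: 0.0226
t13.98 tcp [ 499.6 -325.8   36.9] al 92.97 F [-0.55  0.2   5.71] w 0.0226 
 yaw first -0.0001 then xyz [ 0.022 -0.034  0.098]
```

```bash
python3 -m creep '[{"x":0,"y":0,"z":-0.1,"yaw":0},{"x":0,"y":0,"z":-0.3,"yaw":0},{"x":0,"y":0,"z":-0.5,"yaw":0},{"x":0,"y":0,"z":-0.6,"yaw":0},{"x":0,"y":0,"z":-0.6,"yaw":0},{"x":0,"y":0,"z":-0.4,"yaw":0},{"x":0,"y":0,"z":-0.2,"yaw":0},{"x":0,"y":0,"z":0,"yaw":0.004},{"x":0,"y":0,"z":0,"yaw":0.0046},{"x":0,"y":0,"z":0,"yaw":0},{"x":0,"y":0,"z":0,"yaw":0},{"x":0,"y":0,"z":0,"yaw":0}]'
python3 - <<'E'
from h import *
W=cloud(get_image("top")[1],camera_params("top"))
p=W.reshape(-1,3);m=(abs(p[:,1]+.325)<.2)&(abs(p[:,0]-.5)<.2)&(p[:,2]>.12)&(p[:,2]<.155)
print(np.percentile(p[m,2],[5,50,95]));c,s,a=cv2.minAreaRect((p[m,:2]*1000).astype(np.float32));print(c,s,a,m.sum())
go(534,339.5,167,89.9)
E
```

```text
clock: 14.98
tcp_pos: [0.4984, -0.3246, 0.1695]
eef_rot: [0.708, 0.707, -0.0, -0.001]
wrist_force: [0.2, -0.1, -2.9]
gripper_width: 0.0225
[0.14500456 0.1470979  0.14908631]
(498.73046875, -323.673095703125) (168.40516662597656, 209.17440795898438) 0.03400404751300812 9335
t15.03 tcp [ 498.5 -324.7  169.7] al 89.91 F [ 0.05 -0.17 -1.94] w 0.0228 
 yaw first 0.0000 then xyz [13.285  0.686  0.055]
```

```bash
python3 -m creep '[{"x":0.3,"y":0.03,"z":0,"yaw":0},{"x":0.6,"y":0.03,"z":0,"yaw":0},{"x":0.66,"y":0.035,"z":0,"yaw":0},{"x":0.66,"y":0.035,"z":0,"yaw":0},{"x":0.66,"y":0.035,"z":0,"yaw":0},{"x":0.66,"y":0.035,"z":0,"yaw":0},{"x":0.66,"y":0.035,"z":0,"yaw":0},{"x":0.66,"y":0.035,"z":0,"yaw":0},{"x":0.66,"y":0.035,"z":0,"yaw":0},{"x":0.66,"y":0.035,"z":0,"yaw":0},{"x":0.66,"y":0.035,"z":0,"yaw":0},{"x":0.66,"y":0.035,"z":0,"yaw":0}]'
python3 -m creep '[{"x":0.66,"y":0.035,"z":0,"yaw":0},{"x":0.66,"y":0.035,"z":0,"yaw":0},{"x":0.66,"y":0.035,"z":0,"yaw":0},{"x":0.66,"y":0.035,"z":0,"yaw":0},{"x":0.66,"y":0.035,"z":0,"yaw":0},{"x":0.66,"y":0.035,"z":0,"yaw":0},{"x":0.66,"y":0.035,"z":0,"yaw":0},{"x":0.66,"y":0.035,"z":0,"yaw":0},{"x":0.4,"y":0.03,"z":0,"yaw":0},{"x":0.08,"y":0,"z":0,"yaw":0},{"x":0,"y":0,"z":0,"yaw":0},{"x":0,"y":0,"z":0,"yaw":0}]'
python3 - <<'E'
from h import *
W=cloud(get_image("top")[1],camera_params("top"))
p=W.reshape(-1,3);m=(abs(p[:,1]-.34)<.15)&(abs(p[:,0]-.53)<.15)&(p[:,2]>.12)&(p[:,2]<.155)
print(np.percentile(p[m,2],[5,50,95]));c,s,a=cv2.minAreaRect((p[m,:2]*1000).astype(np.float32));print(c,s,a,m.sum())
p,d=get_image("scene");cv2.imwrite("pics/s3.png",p)
go(533.8,338.5,110,89.9)
E
```

```text
clock: 16.03
tcp_pos: [0.5196, 0.0521, 0.1707]
eef_rot: [0.708, 0.707, 0.0, -0.0]
wrist_force: [0.6, 0.3, -3.2]
gripper_width: 0.0229
clock: 17.03
tcp_pos: [0.5356, 0.3375, 0.1703]
eef_rot: [0.708, 0.707, -0.001, -0.0]
wrist_force: [-0.9, 0.2, -2.3]
gripper_width: 0.0226
[0.14514095 0.14727655 0.14928188]
(535.3064575195312, 338.036865234375) (168.2378387451172, 210.1912384033203) 0.09175384044647217 8385
t17.13 tcp [535.9 336.7 170.5] al 89.83 F [ 0.59 -0.03 -2.25] w 0.0230 
 yaw first -0.0002 then xyz [ 0.037 -0.043  1.211]
```

View pics/s3.png

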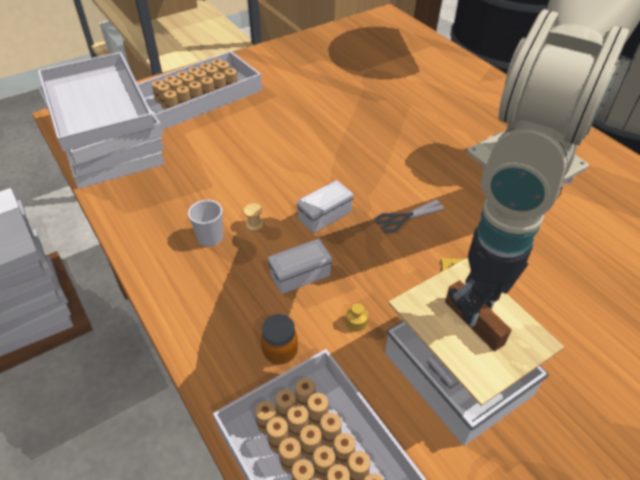

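The board is held level and square just above the tray. I'm trimming it 1.5 mm and lowering.

```bash
python3 -m creep '[{"x":0.03,"y":-0.03,"z":0.2,"yaw":0},{"x":0,"y":0,"z":0.3,"yaw":0},{"x":0,"y":0,"z":0.3,"yaw":0},{"x":0,"y":0,"z":0.2,"yaw":0},{"x":0,"y":0,"z":0.1,"yaw":0},{"x":0,"y":0,"z":0.08,"yaw":0},{"x":0,"y":0,"z":0,"yaw":0},{"x":0,"y":0,"z":0,"yaw":0},{"x":0,"y":0,"z":0,"yaw":0}]'
python3 -m creep '[{"x":0,"y":0,"z":0.04,"yaw":0},{"x":0,"y":0,"z":0.04,"yaw":0},{"x":0,"y":0,"z":0.04,"yaw":0},{"x":0,"y":0,"z":0,"yaw":0},{"x":0,"y":0,"z":0,"yaw":0},{"x":0,"y":0,"z":0,"yaw":0}]'; python3 -c "from h import *;go(533.8,338.5,101,89.9)"
```

```text
clock: 17.88
tcp_pos: [0.5356, 0.3396, 0.1127]
eef_rot: [0.708, 0.706, 0.001, 0.0]
wrist_force: [-0.3, 0.3, -1.7]
gripper_width: 0.0227
clock: 18.38
tcp_pos: [0.5349, 0.3393, 0.1058]
eef_rot: [0.708, 0.706, -0.0, -0.0]
wrist_force: [-0.4, -0.1, -2.8]
gripper_width: 0.0227
t18.38 tcp [534.9 339.3 105.8] al 89.88 F [-0.36 -0.08 -2.79] w 0.0227 
 yaw first -0.0000 then xyz [-0.016 -0.023  0.096]
```

```bash
python3 -m creep '[{"x":0,"y":-0.01,"z":0.03,"yaw":0},{"x":0,"y":0,"z":0.03,"yaw":0},{"x":0,"y":0,"z":0,"yaw":0},{"x":0,"y":0,"z":0,"yaw":0},{"x":0,"y":0,"z":0,"yaw":0}]'
python3 -m creep '[{"x":0,"y":0,"z":0.02,"yaw":0},{"x":0,"y":0,"z":0.02,"yaw":0},{"x":0,"y":0,"z":0.01,"yaw":0},{"x":0,"y":0,"z":0,"yaw":0},{"x":0,"y":0,"z":0,"yaw":0},{"x":0,"y":0,"z":0,"yaw":0}]'
```

```text
clock: 18.8
tcp_pos: [0.5344, 0.3393, 0.1028]
eef_rot: [0.708, 0.706, -0.0, -0.0]
wrist_force: [0.1, 0.1, -2.7]
gripper_width: 0.0228
clock: 19.3
tcp_pos: [0.5347, 0.3394, 0.1009]
eef_rot: [0.708, 0.706, 0.0, 0.0]
wrist_force: [-0.3, -0.8, 3.4]
gripper_width: 0.0226
```

Seated at TCP z 100.9, just as predicted, with the force reversed. I'm measuring before release.

```bash
cat > chk.py <<'E'
from h import *
im,d=get_image("top");W=cloud(d,camera_params("top"))
p=W.reshape(-1,3);m=(abs(p[:,1]-.34)<.13)&(abs(p[:,0]-.535)<.11)&(p[:,2]>.073)&(p[:,2]<.09)
print("board",np.percentile(p[m,2],[5,50,95]),cv2.minAreaRect((p[m,:2]*1000).astype(np.float32)),m.sum())
print("tinN",rect(W,(300,160,352,240),.045,.065));print("tinR",rect(W,(362,232,412,308),.045,.065))
for n,b,z in (("spool",(400,180,435,215),(.035,.055)),("weight",(232,203,262,230),(.03,.055)),("tumbler",(405,120,455,170),(.06,.085)),("pot",(240,118,285,165),(.055,.08)),("tmpl",(215,325,265,375),(.002,.03)),("sciss",(310,310,360,405),(.003,.02))): print(n,rect(W,b,*z))
cv2.imwrite("pics/end.png",im);cv2.imwrite("pics/ends.png",get_image("scene")[0])
go(533.8,338.5,200)
E
python3 chk.py | head -1
python3 -m creep '[{"x":0,"y":0,"z":0,"yaw":0},{"x":0,"y":0,"z":0,"yaw":0},{"x":0,"y":0,"z":0,"yaw":0},{"x":0,"y":0,"z":0,"yaw":0},{"x":0,"y":0,"z":0,"yaw":0},{"x":0,"y":0,"z":0,"yaw":0},{"x":0,"y":0,"z":0,"yaw":0},{"x":0,"y":0,"z":0,"yaw":0}]' 0
python3 -m creep '[{"x":0,"y":0,"z":-0.2,"yaw":0},{"x":0,"y":0,"z":-0.5,"yaw":0},{"x":0,"y":0,"z":-0.6,"yaw":0},{"x":0,"y":0,"z":-0.6,"yaw":0},{"x":0,"y":0,"z":-0.6,"yaw":0},{"x":0,"y":0,"z":-0.4,"yaw":0},{"x":0,"y":0,"z":0,"yaw":0},{"x":0,"y":0,"z":0,"yaw":0},{"x":0,"y":0,"z":0,"yaw":0}]'
python3 chk.py
```

```text
board [0.0755821  0.07786414 0.08012494] ((534.455322265625, 340.000244140625), (209.99073791503906, 168.32638549804688), 89.92877960205078) 6953
clock: 20.07
tcp_pos: [0.5345, 0.3393, 0.1003]
eef_rot: [0.708, 0.706, 0.0, 0.0]
wrist_force: [0.5, 0.5, 0.1]
gripper_width: 0.0853
clock: 20.82
tcp_pos: [0.5341, 0.3391, 0.2451]
eef_rot: [0.708, 0.706, -0.0, -0.0]
wrist_force: [0.4, -0.2, -0.6]
gripper_width: 0.0855
board [0.0755952  0.07786162 0.08009014] ((534.6992797851562, 339.73626708984375), (209.69195556640625, 168.68887329101562), 89.93970489501953) 9624
tinN n1845 c=(646.1,9.5) 112.7x58.0 long axis -6.7 deg zmed 56.5 mean(644.9,9.3)
tinR n2038 c=(514.8,-103.8) 114.4x58.4 long axis 5.2 deg zmed 56.6 mean(513.2,-103.4)
spool n323 c=(655.4,-163.1) 36.7x35.4 long axis -44.9 deg zmed 46.2 mean(655.3,-163.1)
weight n152 c=(618.4,158.8) 26.1x25.4 long axis 45.9 deg zmed 45.1 mean(618.7,158.8)
tumbler n413 c=(750.6,-182.5) 67.1x65.9 long axis -52.4 deg zmed 72.3 mean(754.5,-184.5)
pot n734 c=(765.9,132.4) 55.3x53.9 long axis 1.9 deg zmed 69.9 mean(764.1,132.1)
tmpl n1070 c=(371.1,165.2) 92.6x89.1 long axis -88.9 deg zmed 5.7 mean(369.4,167.1)
sciss n1103 c=(362.5,-10.8) 169.2x87.1 long axis 2.0 deg zmed 6.0 mean(368.2,-6.5)
t20.92 tcp [533.4 338.8 243.6] al 89.88 F [-1.07  0.01 -0.31] w 0.0853 
 yaw first 0.0000 then xyz [-0.005  0.007  0.873]
```

View pics/ends.png

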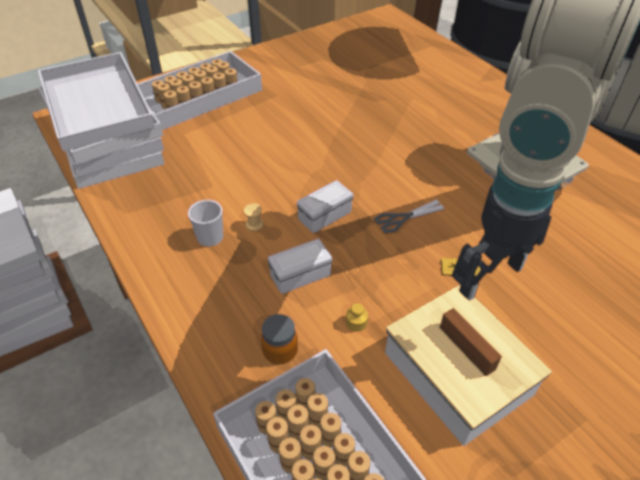

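The board lies flat and square on the tray at about (467,360), its top at 77.9 mm against 78 expected. Nothing else has moved and the gripper is clear.

```bash
python3 -c "from station import *;print(hand_in())"
```

```text
the job is handed in; nothing more can be done
None
```

The loaded tin is flat in the tray with the cover board home over it, and I handed the job in at about 21 s of the 72 s limit. `hand_in()` reports no verdict, so success rests on my own checks.

- **Finding the tin:** I lifted only the left tin. It read between 4.2 and 6.2 N in the air, about 5.2 N on average, against 2 N at most for an empty one. The other two tins were never touched.
- **Tin in the tray:** I lowered it until it touched the floor, then released it. Its top measured 60.2 mm, against 60 mm expected for a tin flat on the tray floor. I could not see it again once the board was on.
- **Cover board:** its top measured 77.9 mm, against 78 mm when fully home. It is within about 1 mm of the tray centre I measured and about 0.5° of square.
- **Everything else:** the empty tins and all the bystanders measured within about 1 mm of their start positions, and the gripper is clear.
- **What disagreed:** my first two move calls were refused because every row needs all four numbers; nothing moved. The depth reading of the tray rim came out about 8 mm larger than its stated size, so I used only its centre, which two cameras gave within about 1.5 mm of each other. One wrist-camera check of the bar mixed in other objects, so I ignored it.

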